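# Check pulley bushings on the gauge pin and sort them

## Task

Two bronze flanged bushings for the pulley kit stand on the table: check them one at a time on the upright gauge pin, keeping hold of each while you lower it straight down over the pin, without forcing it, until it rests on the collar or stops of its own accord. Before taking up the next, stand the one you have tried on its flange where it belongs: in the rectangular white kit tray beside the pulley wheel if it went all the way down, in the round steel dish if it would not. Set the bushings down rather than dropping them, and leave all the other things where they lie.

Things in the scene. Friction and masses are not known exactly. Their poses are not given: they have to be found in the camera images.
- bushing_a_mid (a point): One of two bronze flanged bushings, alike outside: 40 mm tall, barrel 28 mm across, flange 38 mm across and 4 mm thick at the bottom, on which it stands; about 130 g. A round bore runs through it along z: either 17 or 13 mm, and only trying it on the pin (or a look from above) tells which. This point is its centre, 20 mm above its underside; z is up.
- bushing_b_mid (a point): The other of two bronze flanged bushings, alike outside: 40 mm tall, barrel 28 mm across, flange 38 mm across and 4 mm thick at the bottom, on which it stands; about 130 g. A round bore runs through it along z: either 17 or 13 mm, and only trying it on the pin (or a look from above) tells which. This point is its centre, 20 mm above its underside; z is up.
- gauge: The fixed gauge: a black base plate 80 x 80 mm, its top 12 mm above the table; on it a steel collar 32 mm across, its top 16 mm above the table; from its middle an upright bright steel pin. Origin at the middle of its underside, z up along the pin. A bushing that fits slides down until its flange rests on the collar, its centre then 30 mm below the pin's tip.
- pin_tip (a point): Tip of the gauge pin, on its axis (z up), 66 mm above the table and 50 mm above the collar. The pin is 15 mm thick; polished and slippery, and its top 10 mm tapers to 6 mm at the tip. A 17 mm bore passes over it down to the collar; a 13 mm bore stops on the taper, its underside about 8 mm below the tip (the bushing's centre about 12 mm above it).
- kit_tray: The pulley kit's white rectangular plastic tray, fixed; origin at the centre of its underside. 170 mm along its x, 240 mm along its y, rim 18 mm high, floor 4 mm thick. A grey pulley wheel lies in its +y half.
- kit_tray_free (a point): Middle of the empty part of the kit tray, on its floor (4 mm above the table), 50 mm from the tray's centre towards its -y side and about 110 mm from the wheel's centre.
- steel_dish_in (a point): Centre of the flat floor (3 mm above the table) of the round steel dish, fixed: floor about 140 mm across, rim 170 mm across and 20 mm above the table.
- pulley_1: Bystander: grey pulley wheel lying in the kit tray, 70 mm across, 26 mm thick, hole 29 mm; origin at the centre of its underside.
- pulley_2: Bystander: a like pulley wheel lying on the table, 70 mm across, 26 mm thick; origin at the centre of its underside.
- brass_weight: Bystander: knobbed brass weight, 32 mm across, 46 mm tall; origin at the centre of its underside.
- magnet: Bystander: horseshoe magnet lying flat, about 80 x 70 mm, 12 mm thick; origin in its middle at the underside.
- compass: Bystander: flat round brass compass, 50 mm across, 14 mm thick; origin at the centre of its underside.
- magnifier_1: Bystander: magnifying glass lying in the far white tray, lens rim 90 mm across; origin under the lens's centre, handle along its x.
- magnifier_2: Bystander: a like magnifying glass in the far white tray.
Things that resemble listed ones, but are neither listed nor needed, are in the scene too. Leave any orange look-alike of the part that bears bushing_a_mid alone.

How it is judged (in metres and radians):
On the way, in this order (a step that is already met when the one before it is completed fails the run):
1. one bushing, in the fingers, is tried on the pin: right down to the collar, or over the tip until the taper stops it (((horizontal distance between bushing_a_mid and pin_tip below 0.005 m and angle between bushing_a_mid's own z axis and vertical below 0.15 rad and contact force between the fingers and bushing_a above 1 N and z of bushing_a_mid in the frame of pin_tip below -0.0265 m) or (horizontal distance between bushing_b_mid and pin_tip below 0.005 m and angle between bushing_b_mid's own z axis and vertical below 0.15 rad and contact force between the fingers and bushing_b above 1 N and z of bushing_b_mid in the frame of pin_tip below 0.018 m))), for 0.2 s.
2. with the first bushing put away where it belongs, the other, in the fingers, is tried on the pin in the same way ((((x of bushing_a_mid in the frame of kit_tray between -0.075 and 0.075 m and y of bushing_a_mid in the frame of kit_tray between -0.11 and 0.11 m and z of bushing_a_mid in the frame of kit_tray below 0.029 m and angle between bushing_a_mid's own z axis and vertical below 0.15 rad) and (horizontal distance between bushing_b_mid and pin_tip below 0.005 m and angle between bushing_b_mid's own z axis and vertical below 0.15 rad and contact force between the fingers and bushing_b above 1 N and z of bushing_b_mid in the frame of pin_tip below 0.018 m)) or ((horizontal distance between bushing_b_mid and steel_dish_in below 0.06 m and z of bushing_b_mid in the frame of steel_dish_in below 0.025 m and angle between bushing_b_mid's own z axis and vertical below 0.15 rad) and (horizontal distance between bushing_a_mid and pin_tip below 0.005 m and angle between bushing_a_mid's own z axis and vertical below 0.15 rad and contact force between the fingers and bushing_a above 1 N and z of bushing_a_mid in the frame of pin_tip below -0.0265 m)))), for 0.2 s.
At the end, for the whole second after the job is handed in: The bushing that fits the pin stands upright (within 8 degrees) on its flange on the floor of the kit tray, the one that does not stands so on the floor of the steel dish, both at rest (x of bushing_a_mid in the frame of kit_tray between -0.075 and 0.075 m and y of bushing_a_mid in the frame of kit_tray between -0.11 and 0.11 m and z of bushing_a_mid in the frame of kit_tray below 0.029 m and angle between each of bushing_a_mid, bushing_b_mid's own z axis and vertical below 0.15 rad and horizontal distance between bushing_b_mid and steel_dish_in below 0.06 m and z of bushing_b_mid in the frame of steel_dish_in below 0.025 m and linear speed of each of bushing_a, bushing_b below 0.02 m/s); the robot touches nothing.
It fails at once if a bushing is forced onto the gauge (contact forces over 100 N, about 40 N of push against the taper) (contact force between any of bushing_a, bushing_b and gauge above 100 N).
It fails at once if a bushing is dropped (falls more than about 2 cm out of the fingers) ((linear speed of bushing_a above 0.65 m/s and contact force between the fingers and bushing_a below 0.05 N) or (linear speed of bushing_b above 0.65 m/s and contact force between the fingers and bushing_b below 0.05 N)).
It fails at once if a bystander is moved by more than 25 mm (distance of any of pulley_1, pulley_2, brass_weight, magnet, compass, magnifier_1, magnifier_2 from where it was at the start of the episode above 0.025 m).
It also fails if it takes over 66 s, if anything falls off the work surface, if the arm or the gripper's body presses on something with over 40 N, if the wrist force passes 120 N, or if a joint passes its speed limit or range.

## Robot

A 6-joint arm with a two-finger parallel gripper is mounted at the origin on the work surface. World frame = base frame: x ahead of the robot, y to its left, z up, the work surface at z = 0. Lengths are in mm, angles in rad, forces in N, time in s.
With the tool pointing down it reaches from about 350 to 775 mm from the base axis. Payload 7.3 kg.
Tool frame: the origin (TCP) lies between the finger pads; the fingertips stand 8 mm ahead of it and the grasp point (between the pads) lies 11 mm behind it; y points along the fingers, z is the direction in which the jaws open and shut, and the axes are right-handed (so a half turn about y gives the same grasp; the last joint's range is limited). The gripper opens to 92 mm and grips with 3 to 60 N. Pads are 19 mm wide; open, the fingers measure 130 mm over their backs; the gripper's body (75 mm by 190 mm) begins 47 mm behind the grasp point.
Start: joints at [-1.29, 0.342, 1.524, -0, 1.275, -0.146], TCP at [217.353, -477.914, 234.741] pointing down, gripper open.
Joint ranges: [-2.53, 2.53], [-0.77, 2.02], [0.04, 2.7], [-1, 4.14], [0.28, 2.66], [-3.11, 3.11]. Speed limits (rad/s): [2.57, 2.57, 3.14, 3.14, 3.14, 3.14].

## Interface

Orientations are given as [roll, pitch, yaw] about the fixed x, y, z axes, in that order (R = Rz(yaw) Ry(pitch) Rx(roll)).
In Python, from plant import bot, vision, job gives the robot as it stands. The module is installed in compiled form; this text tells all that it offers.
- The arm moves only by the tool arm_command, never from a script. Its argument "deltas" is a list of rows, each a list of 4 numbers: the shift along the tool's x, y, z in m, then the turn about the tool's y in degrees. In form: [[x, y, z, twist], ...]. A call has 1 to 5 rows; each row shifts and turns the commanded pose from where the row before left it, along the tool's axes as they then stand; what a row does not reach is not made up. A row lasts 1/10 s, in which the tool goes at most 50 mm and 8.59 degrees, less where a joint would pass 70% of its speed; a pose out of reach is approached as far as the arm can. A call is refused whole if a number of a shift passes 0.05 or a number of a turn 8.59, either way. A call with a gripper value outside its range is refused whole. "claw" is the closure in counts, from 0 (fully open) to 255 (shut), set as the call begins (left out, the last holds). The fingers move at their own pace and stop on an object; the grip force is fixed at half the most. Time passes only in rows, so rows that do not move let the fingers close. It gives the time, the measured TCP pose, the force and the opening at its end, in the units of the state.
- bot.get_obs(): the state, without advancing time (a new reading comes with each control period).
- vision.capture(name): name is "side" or "top"; returns a dict with "img" (400x640x3 uint8, red, green, blue), "camera_matrix" (3x3 intrinsics, pixels), "dist_coeffs" ([k1, k2, p1, p2, k3] as OpenCV has them; the pictures are not rectified), "world_to_cam" (4x4, takes a point from world to camera coordinates). Camera axes: x right, y down, z forward; pixel columns grow to the right and rows downward; lengths in mm; the calibration is good to about 2 mm. A picture is of the moment at which its call begins. There is no depth.
- job.close_job(): hands the job in, once; it reports no verdict.
Trained networks look in a picture, given as the dict that the camera call returned (one of the last four; its "shot" number tells which), for a name from the list of things; names that differ only in an ending like _2 or _b are one class to them, and where a whole thing is asked for, a point or a joint stands for the part that bears it (a point fixed in the world has none). Each returns a list of dicts, best first, with "confidence" (0 to 1); they miss things now and then, are a little off and sometimes report something else, mostly with a low value. They report only what shows in the picture. A call takes as long as a camera call. They do not tell look-alikes from the thing itself.
- vision.find_in(picture, name): "xyz" ([x, y, z] in mm, in the coordinates of the camera as it stood for that picture, good to about 4 mm: the middle of the surface that is visible of it).
- vision.regions_of(picture, name): "mask" (400x640 bool, what is visible of it).
The state is a dict: "time": time; "joint_positions": joint angles; "dq": joint speeds; "tau": joint torques, N m; "tool_pos": TCP position; "tcp_rot": TCP orientation; "contact_force": force on the tool from outside, world axes, zero at the start; "moment": the same for the moment, N m; "grip_width": finger opening in mm.
Only numpy, scipy, OpenCV 4.12 (cv2) and the standard library are available. Lean on these libraries where they do the work, as an engineer would, in place of code of your own. Each camera call takes 0.05 s, during which the arm holds its last target. There are 200 camera calls.

## Working session

There is one attempt and no reset: what is moved stays moved. The work goes in short steps, Python scripts to look and compute and a tool call to move; the robot and the scene stay as the last step left them, time stands still between calls to the robot, and variables do not carry over. Pictures are saved under pics/ and viewed, about 8 in all and at most 12, crops included, and the job is handed in when it is done.

Besides the shell and the picture viewer there is one more tool, called after "Call:" as a command line: name --pt "numbers of a row" for each row, then --argument value for the rest. arm_command: Moves the arm, as the interface text tells. Its arguments: {"type":"object","properties":{"deltas":{"type":"array","items":{"type":"array","items":{"type":"number"}}},"claw":{"type":"number"}},"required":["deltas"]}

```bash
mkdir -p pics; cat > h.py <<'E'
import numpy as np, cv2
from plant import bot, vision, job
def pix2w(c,uv,z):
    n=cv2.undistortPoints(np.array(uv,float).reshape(-1,1,2),c["camera_matrix"],np.array(c["dist_coeffs"],float)).reshape(-1,2)
    T=np.array(c["world_to_cam"]);R,t=T[:3,:3],T[:3,3];o=-R.T@t
    d=np.c_[n,np.ones(len(n))]@R
    return o+d*((z-o[2])/d[:,2])[:,None]
def w2pix(c,p):
    T=np.array(c["world_to_cam"])
    return cv2.projectPoints(np.array(p,float).reshape(-1,1,3),cv2.Rodrigues(T[:3,:3])[0],T[:3,3],np.array(c["camera_matrix"],float),np.array(c["dist_coeffs"],float))[0].reshape(-1,2)
def c2w(c,x): return np.linalg.inv(c["world_to_cam"])@np.r_[x,1]
def save(c,n,crop=None,s=1):
    i=c["img"][:,:,::-1]
    if crop: i=i[crop[1]:crop[3],crop[0]:crop[2]]
    cv2.imwrite("pics/"+n+".png",cv2.resize(i,None,fx=s,fy=s,interpolation=cv2.INTER_CUBIC))
E
python3 - <<'E'
from h import *
print(bot.get_obs())
for n in("top","side"):
    c=vision.capture(n);save(c,n+"1",None,1.25)
    print(n,"cam",np.linalg.inv(c["world_to_cam"])[:3,3].round())
    for k in["bushing_a_mid","gauge","kit_tray","steel_dish_in","pulley_1","brass_weight"]:
        for d in vision.find_in(c,k):
            w=c2w(c,d["xyz"]);print(k,round(d["confidence"],2),w[:3].round(),w2pix(c,w[:3]).round())
E
```

```text
{'time': 0.0, 'joint_positions': array([-1.28998954e+00,  3.42722428e-01,  1.52502176e+00,  2.21239296e-05,
        1.27540008e+00, -1.45987230e-01]), 'dq': array([ 9.47734318e-04, -1.51017029e-04,  2.30089756e-05,  7.00772352e-04,
        8.22168039e-04, -3.47605782e-04]), 'tau': array([ 9.18562073e-04, -4.31243956e+01, -2.44219315e+01,  7.18284328e-02,
        5.60222450e-02, -1.29177570e-04]), 'tool_pos': array([ 217.24732969, -477.50592824,  234.04345617]), 'tcp_rot': array([-1.57232835e+00,  2.46641539e-04, -2.71480528e+00]), 'contact_force': array([ 0.34707203,  0.0425459 , -0.70182182]), 'moment': array([-0.02518316,  0.01174465,  0.02011524]), 'grip_width': 92.03172012073365}
top cam [ 524.   24. 1044.]
bushing_a_mid 0.71 [673. 103.  22.] [[284. 181.]]
bushing_a_mid 0.68 [764. 275.  24.] [[216. 147.]]
bushing_a_mid 0.59 [603. 168.  21.] [[259. 209.]]
bushing_a_mid 0.56 [598.  50.  17.] [[305. 210.]]
gauge 0.82 [468. -44.  12.] [[344. 260.]]
kit_tray 0.67 [ 489. -313.    7.] [[448. 248.]]
steel_dish_in 0.94 [493. 310.   5.] [[205. 254.]]
steel_dish_in 0.37 [463. -46.  12.] [[345. 262.]]
pulley_1 0.86 [ 682. -262.   27.] [[427. 173.]]
pulley_1 0.75 [ 504. -235.   27.] [[420. 244.]]
brass_weight 0.46 [662. 221.  27.] [[237. 186.]]
side cam [  2. 732. 762.]
bushing_a_mid 0.78 [597. 186.  25.] [[266. 254.]]
bushing_a_mid 0.58 [762. 280.  29.] [[186. 241.]]
bushing_a_mid 0.57 [672. 110.  25.] [[266. 224.]]
bushing_a_mid 0.53 [549. 132.  27.] [[298. 251.]]
bushing_a_mid 0.52 [597.  60.  22.] [[303. 228.]]
gauge 0.92 [460. -33.  14.] [[373. 237.]]
kit_tray 0.87 [ 489. -314.    3.] [[421. 186.]]
kit_tray 0.7 [814. -84.  11.] [[280. 175.]]
steel_dish_in 0.86 [502. 307.  -1.] [[257. 315.]]
pulley_1 0.85 [ 502. -218.   30.] [[400. 191.]]
pulley_1 0.73 [ 679. -242.   24.] [[352. 166.]]
brass_weight 0.67 [663. 233.  26.] [[230. 251.]]
```

View pics/top1.png

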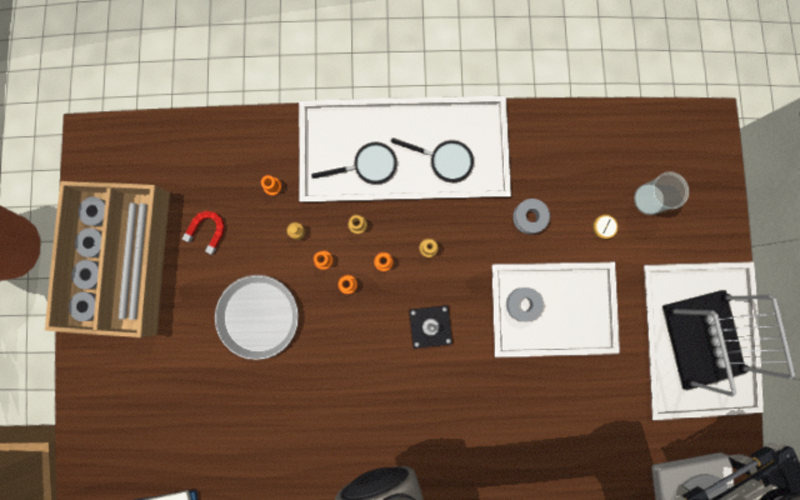

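View pics/side1.png

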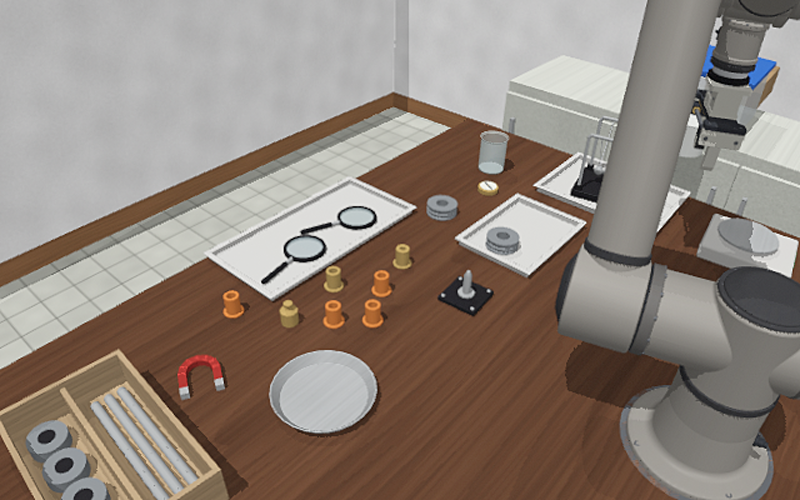

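The top view (at 1.25x) shows bronze items at (358,224) and (429,248). Four orange look-alikes are at (271,185), (323,260), (384,261) and (347,284), and the knobbed brass weight is at (295,230). The gauge is at (431,327), the dish at (257,317), and the kit tray at (556,310) with the wheel in its left half. I choose the two bronze ones and check them in a crop.

```bash
python3 - <<'E'
from h import *
c=vision.capture("top");save(c,"crop1",(265,160,375,280),5)
for d in vision.find_in(c,"bushing_a_mid"):
    w=c2w(c,d["xyz"]);print(round(d["confidence"],2),w[:3].round(),w2pix(c,w[:3]).round())
s=vision.capture("side")
hsv={}
for n,cc in(("top",c),("side",s)):
    H=cv2.cvtColor(cc["img"],cv2.COLOR_RGB2HSV)
    m=((H[...,0]>18)&(H[...,0]<32)&(H[...,1]>90)&(H[...,2]>70)).astype(np.uint8)
    k,l,st,ce=cv2.connectedComponentsWithStats(m)
    for i in range(1,k):
        if st[i,4]>60: print(n,st[i],ce[i].round(1),pix2w(cc,ce[i],20)[0].round(1))
for k in["gauge","kit_tray","steel_dish_in"]:
    for n,cc in(("top",c),("side",s)):
        r=vision.regions_of(cc,k)
        if r:
            m=r[0]["mask"].astype(np.uint8);ct=max(cv2.findContours(m,0,2)[0],key=cv2.contourArea)
            b=cv2.boxPoints(cv2.minAreaRect(ct));print(k,n,m.sum(),b.round(1).tolist(),pix2w(cc,b,12)[:,:2].round(0).tolist(),pix2w(cc,b.mean(0),12).round(1))
print(w2pix(c,[[673,103,40],[673,103,0]]),w2pix(c,[[470,-46,66],[470,-46,12]]))
E
```

```text
0.72 [555. 118.   9.] [[279. 227.]]
0.5 [602. 167.  21.] [[259. 209.]]
0.46 [763. 277.  23.] [[215. 148.]]
0.42 [672. 100.  23.] [[285. 181.]]
top [279 173  15  14 126] [285.8 179.4] [676.5  97.9  20. ]
top [230 178  13  13 119] [235.9 184.2] [667.6 225.1  20. ]
top [336 192  14  14 139] [342.5 198. ] [625.  -44.7  20. ]
side [382 146  17  10  69] [389.6 152.5] [ 644.1 -384.3   20. ]
side [315 195  14  20 214] [321.5 205.3] [625.8 -42.1  20. ]
side [259 213  16  21 246] [266.3 223.5] [678.  104.1  20. ]
side [224 240  15  22 247] [230.9 251.2] [666.6 227.8  20. ]
gauge top 1011 [[326.20001220703125, 247.3000030517578], [357.8999938964844, 244.0], [361.3999938964844, 276.29998779296875], [329.6000061035156, 279.70001220703125]] [[502.0, 0.0], [508.0, -81.0], [426.0, -87.0], [420.0, -6.0]] [[464.1 -43.3  12. ]]
gauge side 802 [[349.29998779296875, 238.0], [367.5, 213.1999969482422], [394.3999938964844, 233.0], [376.20001220703125, 257.79998779296875]] [[500.0, 5.0], [524.0, -103.0], [430.0, -83.0], [413.0, 19.0]] [[465.2 -38.5  12. ]]
kit_tray top 626 [[405.3999938964844, 167.800003051
[... 256 characters left out ...]
8964844, 190.3000030517578], [433.20001220703125, 135.1999969482422], [470.1000061035156, 182.0], [400.3999938964844, 237.10000610351562]] [[592.0, -179.0], [607.0, -589.0], [391.0, -416.0], [410.0, -79.0]] [[ 493.7 -294.4   12. ]]
steel_dish_in top 3527 [[172.0, 221.0], [237.0, 221.0], [237.0, 287.0], [172.0, 287.0]] [[579.0, 393.0], [574.0, 225.0], [408.0, 227.0], [411.0, 393.0]] [[492.7 308.9  12. ]]
steel_dish_in side 4418 [[215.0, 280.0], [300.0, 280.0], [300.0, 346.0], [215.0, 346.0]] [[630.0, 306.0], [495.0, 185.0], [380.0, 313.0], [498.0, 418.0]] [[497.  309.3  12. ]]
[[283.19714376 179.66127163]
 [284.45369634 181.9002051 ]] [[346.33653407 260.55173203]
 [344.77055617 259.4150307 ]]
```

View pics/crop1.png

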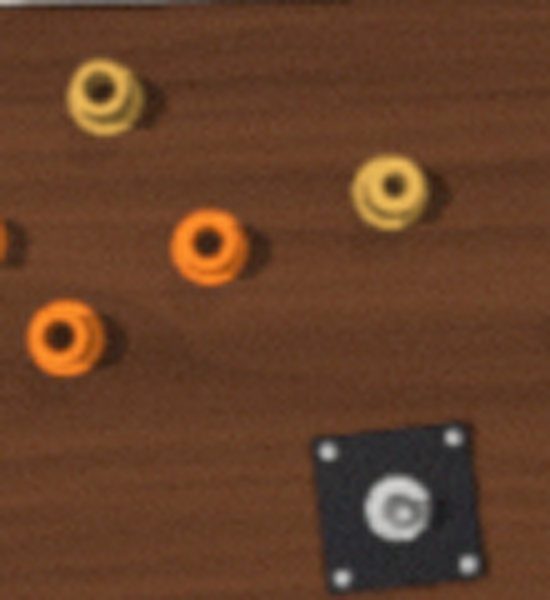

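The crop shows the left bronze (crop 99,88) with a wider bore, likely 17 mm, and the right one (394,186) with a narrower one. The pin is at (400,510). Next I refine positions by matching projected outlines.

```bash
cat >> h.py <<'E'
def circ(x,y,z,r):
    a=np.linspace(0,2*np.pi,60);return np.c_[x+r*np.cos(a),y+r*np.sin(a),0*a+z]
def bmask(cc):
    H=cv2.cvtColor(cc["img"],cv2.COLOR_RGB2HSV)
    return ((H[...,0]>15)&(H[...,0]<34)&(H[...,1]>80)&(H[...,2]>50)).astype(np.uint8)
def fitbush(cc,guess,z0=0):
    from scipy.optimize import least_squares
    u=w2pix(cc,[[*guess,z0+20]])[0]
    k,l,st,ce=cv2.connectedComponentsWithStats(bmask(cc))
    i=1+np.argmin(np.hypot(*(ce[1:]-u).T)+1e3*(st[1:,4]<40))
    b=np.array([st[i,0],st[i,1],st[i,0]+st[i,2],st[i,1]+st[i,3]])-.5
    def f(p):
        q=w2pix(cc,np.r_[circ(*p,z0+40,14),circ(*p,z0+4,19),circ(*p,z0,19)])
        return np.r_[q.min(0),q.max(0)]-b
    r=least_squares(f,guess);return r.x.round(1),f(r.x).round(1)
E
python3 - <<'E'
from h import *
c=vision.capture("top");s=vision.capture("side");save(s,"crop2",(340,200,410,260),10)
for g in([675,101],[630,-43]):
    print(fitbush(c,g),fitbush(s,g))
a=lambda x,y:[(x+.5)/5-.5+265,(y+.5)/5-.5+160]
print("bores",pix2w(c,[a(99,88),a(394,186)],40).round(1))
print("screws",pix2w(c,[a(398,508)],13).round(1),"collar",pix2w(c,[a(397,508)],16).round(1),"tip",pix2w(c,[a(403,511)],64).round(1))
print(w2pix(s,[[466,-43,66],[466,-43,12]]))
r=sorted(vision.regions_of(c,"kit_tray"),key=lambda d:-d["mask"].sum())
g=cv2.cvtColor(c["img"],cv2.COLOR_RGB2HSV);m=((g[...,1]<40)&(g[...,2]>150)).astype(np.uint8)
k,l,st,ce=cv2.connectedComponentsWithStats(m)
for i in range(1,k):
    if st[i,4]>1500:print(st[i],pix2w(c,[[st[i,0],st[i,1]],[st[i,0]+st[i,2],st[i,1]+st[i,3]]],15)[:,:2].round())
E
```

```text
(array([679.7, 100. ]), array([ 0.6, -0.1, -0.6,  0.1])) (array([682.6,  99.8]), array([ 0.2,  0.3, -0.2, -0.3]))
(array([626.9, -45.8]), array([ 0.6,  0.1, -0.6, -0.1])) (array([627.9, -45.3]), array([ 0.6,  0.4, -0.6, -0.4]))
bores [[679.1  99.9  40. ]
 [626.1 -45.7  40. ]]
screws [[465.6 -44.4  13. ]] collar [[465.8 -43.6  16. ]] tip [[467.  -43.3  64. ]]
[[374.68339316 216.76022101]
 [372.62373368 234.45736912]]
[    0     0   640   171 66789] [[1226.  917.]
 [ 679. -863.]]
[ 515  209   96  127 5965] [[ 585. -493.]
 [ 243. -742.]]
[ 394  210  102   76 7192] [[ 591. -175.]
 [ 390. -431.]]
[ 177  220   61   68 2908] [[581. 378.]
 [406. 224.]]
[   0  224   44  117 4553] [[581. 864.]
 [276. 735.]]
```

View pics/crop2.png

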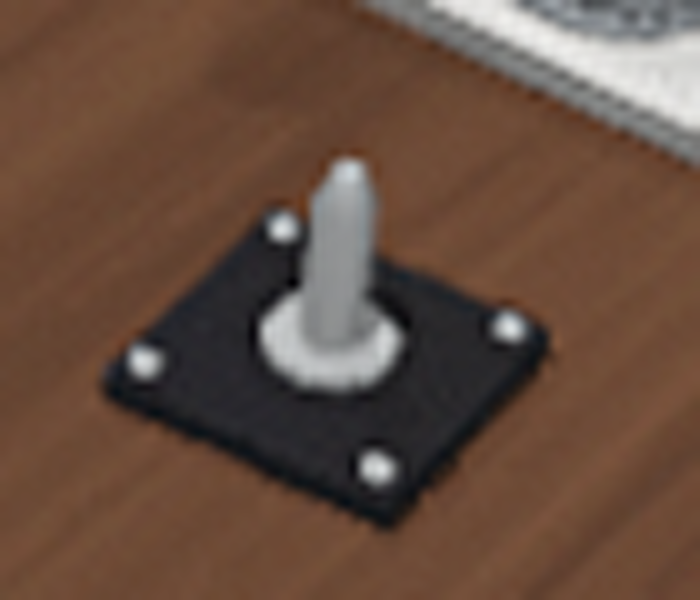

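Call:
arm_command --pt "-0.037 0.007 -0.015 0" --pt "-0.037 0.007 -0.015 0" --pt "-0.037 0.007 -0.015 0" --pt "-0.037 0.007 -0.015 0" --pt "-0.037 0.007 -0.015 0" --claw 90

```text
time: 1.8
tool_pos: [355.6, -331.9, 199.6]
tcp_rot: [-1.57, 0.0, -2.715]
contact_force: [0.4, 0.8, -0.3]
grip_width: 60.2
```

Call:
arm_command --pt "-0.037 0.007 -0.015 0" --pt "-0.037 0.007 -0.015 0" --pt "-0.037 0.007 -0.015 0" --pt "-0.037 0.007 -0.015 0" --pt "-0.037 0.007 -0.015 0"

```text
time: 2.3
tool_pos: [493.1, -186.9, 164.6]
tcp_rot: [-1.57, 0.0, -2.715]
contact_force: [-0.0, 0.0, 0.5]
grip_width: 59.2
```

Call:
arm_command --pt "-0.037 0.007 -0.015 0" --pt "-0.037 0.007 -0.015 0" --pt "-0.037 0.007 -0.015 0" --pt "-0.037 0.007 -0.015 0" --pt "0 0 0 0"

```text
time: 2.8
tool_pos: [603.9, -68.5, 135.3]
tcp_rot: [-1.572, 0.0, -2.711]
contact_force: [0.1, -0.5, -0.3]
grip_width: 59.2
```

```bash
cat >> h.py <<'E'
def go(*t):
    o=bot.get_obs();from scipy.spatial.transform import Rotation as Q
    R=Q.from_euler("xyz",o["tcp_rot"]).as_matrix()
    print("t",round(o["time"],2),"pos",o["tool_pos"].round(1),"rot",o["tcp_rot"].round(3),"F",o["contact_force"].round(1),"w",round(o["grip_width"],1))
    p=o["tool_pos"]
    for q in t:
        print("to",q,"tool delta mm",(R.T@(np.array(q)-p)).round(1)); p=np.array(q)
E
python3 -c "
from h import *
go((627.2,-45.5,100),(627.2,-45.5,16))"
```

```text
t 2.8 pos [603.9 -68.5 135.3] rot [-1.572  0.    -2.711] F [ 0.1 -0.5 -0.3] w 59.2
to (627.2, -45.5, 100) tool delta mm [-30.8  35.3 -11.2]
to (627.2, -45.5, 16) tool delta mm [ 0.  84.   0.1]
```

Call:
arm_command --pt "-0.031 0.0 -0.011 0" --pt "0 0.035 0 0" --pt "0 0.035 0 0" --pt "0 0.03 0 0" --pt "0 0.018 0 0"

```text
time: 3.3
tool_pos: [624.0, -49.7, 16.1]
tcp_rot: [-1.573, -0.003, -2.715]
contact_force: [0.4, 0.8, 0.5]
grip_width: 59.4
```

Call:
arm_command --pt "0 0 0 0" --pt "0 0 0 0" --pt "0 0 0 0" --pt "0 0 0 0" --claw 255

```text
time: 3.7
tool_pos: [626.4, -49.6, 20.3]
tcp_rot: [-1.569, 0.002, -2.715]
contact_force: [-0.7, 1.7, 1.4]
grip_width: 32.4
```

```bash
python3 -c "
from h import *
go()
c=vision.capture('top');s=vision.capture('side')
print(fitbush(c,[627,-45]),fitbush(s,[627,-45]))
save(s,'side2',(260,150,420,260),4)"
```

```text
t 3.7 pos [626.4 -49.6  20.3] rot [-1.569e+00  2.000e-03 -2.715e+00] F [-0.7  1.7  1.4] w 32.4
(array([681. ,  98.7]), array([ 1.1,  0.4, -1.1, -0.4])) (array([612.6, -29. ]), array([ 0. , -6.5, -0. ,  6.1]))
```

View pics/side2.png

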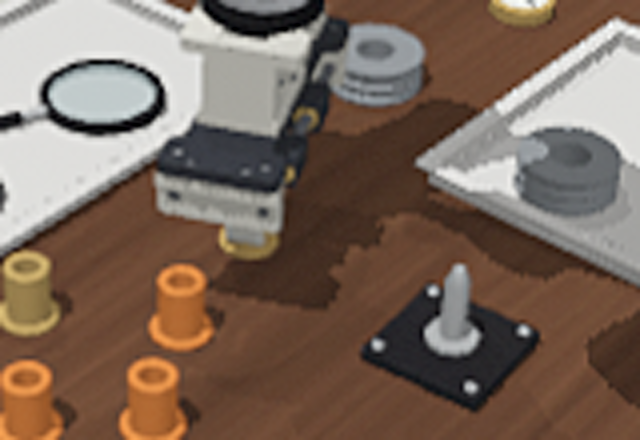

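The crop shows the fingers around the narrow-bore bronze, its flange at (248,240) beneath them. The jaws are still closing.

Call:
arm_command --pt "0 0 0 0" --pt "0 0 0 0" --pt "0 0 0 0"

```text
time: 4.1
tool_pos: [626.2, -49.5, 20.1]
tcp_rot: [-1.57, 0.002, -2.715]
contact_force: [-0.6, 1.0, 5.5]
grip_width: 27.6
```

```bash
python3 -c "
from h import *
go((467,-43.5,140))"
```

```text
t 4.1 pos [626.2 -49.5  20.1] rot [-1.570e+00  2.000e-03 -2.715e+00] F [-0.6  1.   5.5] w 27.6
to (467, -43.5, 140) tool delta mm [ 142.3 -120.2  -71.2]
```

Call:
arm_command --pt "0 -0.03 0 0" --pt "0 -0.035 0 0" --pt "0.025 -0.035 -0.013 0" --pt "0.04 0 -0.02 0" --pt "0.04 0 -0.02 0"

```text
time: 4.6
tool_pos: [507.4, -44.8, 119.9]
tcp_rot: [-1.569, 0.002, -2.714]
contact_force: [-1.0, -0.7, -1.3]
grip_width: 27.6
```

Call:
arm_command --pt "0.03 0 -0.014 0" --pt "0.01 0 -0.004 0" --pt "0 0 0 0" --pt "0 0 0 0"

```text
time: 5.0
tool_pos: [465.8, -45.3, 119.2]
tcp_rot: [-1.569, 0.002, -2.715]
contact_force: [0.0, -0.8, -1.4]
grip_width: 27.6
```

```bash
python3 -c "
from h import *
go((468,-42.4,115),(468,-42.4,100))
c=vision.capture('top');s=vision.capture('side')
save(s,'side3',(330,140,430,260),5)
from scipy.optimize import least_squares
o=bot.get_obs()['tool_pos']
print('tip pix',w2pix(s,[[467,-43.5,66]]),'flange bottom pred',w2pix(s,[[467,-43.5,o[2]-20]]))
"
```

```text
t 5.0 pos [465.8 -45.3 119.2] rot [-1.569e+00  2.000e-03 -2.715e+00] F [ 0.  -0.8 -1.4] w 27.6
to (468, -42.4, 115) tool delta mm [-3.2  4.2 -1.7]
to (468, -42.4, 100) tool delta mm [ 0. 15. -0.]
tip pix [[374.45502863 216.48543453]] flange bottom pred [[375.7522394  205.23718187]]
```

View pics/side3.png

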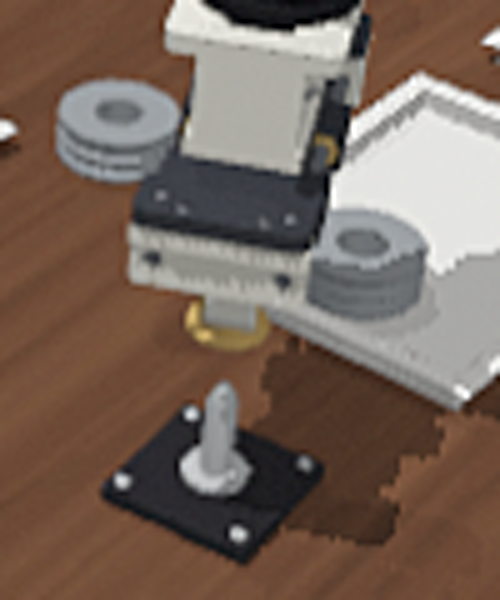

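The crop shows the held bushing's flange at (227,325), above the pin tip at (223,385). I'll fit the flange outline numerically.

```bash
cat >> h.py <<'E'
def fitflange(cc,guess,zb):
    from scipy.optimize import least_squares
    q=w2pix(cc,circ(*guess,zb,19));lo=(q.min(0)-6).astype(int);hi=(q.max(0)+6).astype(int)
    m=np.zeros(cc["img"].shape[:2],np.uint8);m[lo[1]:hi[1],lo[0]:hi[0]]=bmask(cc)[lo[1]:hi[1],lo[0]:hi[0]]
    ys,xs=np.nonzero(m);b=np.array([xs.min()-.5,xs.max()+.5,ys.max()+.5])
    def f(p):
        q=w2pix(cc,np.r_[circ(*p,zb,19),circ(*p,zb+4,19)]);return np.array([q[:,0].min(),q[:,0].max(),q[:,1].max()])-b
    r=least_squares(f,guess);return r.x.round(1),f(r.x).round(1),b
E
python3 -c "
from h import *
go((465,-45,100))
s=vision.capture('side')
z=bot.get_obs()['tool_pos'][2]-20
print(fitflange(s,[467,-44],z))
c=vision.capture('top');m=bmask(c)[240:285,320:375];print(m.sum())
"
```

```text
t 5.1 pos [465.8 -45.2 118.8] rot [-1.570e+00  1.000e-03 -2.715e+00] F [ 0.   0.9 -1.7] w 27.5
to (465, -45, 100) tool delta mm [ 0.7 18.8 -0.5]
(array([468. , -41.6]), array([ 0.1, -0.1,  0. ]), array([366.5, 383.5, 210.5]))
0
```

Call:
arm_command --pt "0.001 0.012 0 0" --pt "0 0.012 0 0" --pt "0 0.006 0 0" --pt "0 0.004 0 0" --pt "0 0 0 0"

```text
time: 5.7
tool_pos: [463.4, -45.3, 84.3]
tcp_rot: [-1.571, -0.001, -2.715]
contact_force: [0.8, 0.1, -1.4]
grip_width: 27.4
```

Call:
arm_command --pt "0 0.002 0 0" --pt "0 0.002 0 0" --pt "0 0 0 0"

```text
time: 6.0
tool_pos: [463.4, -45.3, 80.7]
tcp_rot: [-1.571, 0.0, -2.715]
contact_force: [-0.9, -0.0, -1.7]
grip_width: 27.8
```

Call:
arm_command --pt "0 0.001 0 0" --pt "0 0.001 0 0" --pt "0 0 0 0"

```text
time: 6.3
tool_pos: [463.5, -45.2, 78.8]
tcp_rot: [-1.571, 0.0, -2.715]
contact_force: [-0.2, 0.1, -0.6]
grip_width: 27.9
```

Call:
arm_command --pt "0 0.001 0 0" --pt "0 0 0 0"

```text
time: 6.5
tool_pos: [463.6, -45.1, 77.9]
tcp_rot: [-1.571, 0.001, -2.715]
contact_force: [0.6, 2.4, 1.0]
grip_width: 27.9
```

Call:
arm_command --pt "0 0.001 0 0" --pt "0 0 0 0"

```text
time: 6.7
tool_pos: [463.7, -45.0, 77.2]
tcp_rot: [-1.571, 0.001, -2.715]
contact_force: [0.5, 5.0, 6.2]
grip_width: 27.6
```

Call:
arm_command --pt "0 0.001 0 0" --pt "0 0 0 0"

```text
time: 6.9
tool_pos: [463.8, -44.9, 76.9]
tcp_rot: [-1.57, 0.001, -2.715]
contact_force: [-2.2, 4.8, 12.3]
grip_width: 27.5
```

It stopped at underside ≈57 mm, the taper height, with about 12 N of push, so this is the 13 mm bore. I hold briefly, lift, and take it to the dish.

Call:
arm_command --pt "0 0 0 0" --pt "0 0 0 0" --pt "0 0 0 0"

```text
time: 7.2
tool_pos: [463.8, -45.0, 76.9]
tcp_rot: [-1.57, 0.002, -2.715]
contact_force: [-2.2, 4.8, 13.3]
grip_width: 27.4
```

```bash
python3 -c "
from h import *
s=vision.capture('side');print(fitflange(s,[466,-44],57))
go((463.8,-44.9,110),(491.5,308,110),(491.5,308,28))"
```

```text
(array([467.5, -43.5]), array([ 0.3, -0.3,  0. ]), array([365.5, 382.5, 224.5]))
t 7.25 pos [463.8 -45.   76.9] rot [-1.570e+00  2.000e-03 -2.715e+00] F [-2.   4.8 12.8] w 27.6
to (463.8, -44.9, 110) tool delta mm [ -0.1 -33.1  -0. ]
to (491.5, 308, 110) tool delta mm [-1.713e+02  1.000e-01 -3.098e+02]
to (491.5, 308, 28) tool delta mm [ 0.1 82.  -0. ]
```

Call:
arm_command --pt "0 -0.015 0 0" --pt "0 -0.025 0 0" --pt "-0.01 0 -0.017 0" --pt "-0.02 0 -0.036 0" --pt "-0.02 0 -0.036 0"

```text
time: 7.75
tool_pos: [472.0, 56.8, 115.7]
tcp_rot: [-1.57, -0.0, -2.717]
contact_force: [1.2, -0.7, -1.0]
grip_width: 27.7
```

Call:
arm_command --pt "-0.02 0 -0.036 0" --pt "-0.02 0 -0.036 0" --pt "-0.02 0 -0.036 0" --pt "-0.02 0 -0.036 0" --pt "-0.02 0 -0.036 0"

```text
time: 8.25
tool_pos: [488.3, 263.0, 115.3]
tcp_rot: [-1.57, -0.001, -2.715]
contact_force: [2.0, -1.1, -1.2]
grip_width: 27.8
```

Call:
arm_command --pt "-0.02 0.01 -0.036 0" --pt "0 0.025 0 0" --pt "0 0.02 0 0" --pt "0 0 0 0"

```text
time: 8.65
tool_pos: [489.6, 301.9, 57.5]
tcp_rot: [-1.57, -0.007, -2.714]
contact_force: [0.1, -0.9, -1.5]
grip_width: 27.7
```

```bash
python3 -c "
from h import *
s=vision.capture('side');go((491.5,308,30),(491.5,308,23))
o=bot.get_obs()['tool_pos'];print(fitflange(s,o[:2]+[2.4,1.1],o[2]-20))"
```

```text
t 8.7 pos [490.8 302.1  59.3] rot [-1.57  -0.004 -2.715] F [ 0.2 -0.6 -1.1] w 27.8
to (491.5, 308, 30) tool delta mm [-3.2 29.3 -5. ]
to (491.5, 308, 23) tool delta mm [-0.  7. -0.]
(array([485.8, 296.1]), array([-5.8,  5.8, -0.2]), array([261.5, 269.5, 310.5]))
```

Call:
arm_command --pt "-0.003 0.015 -0.005 0" --pt "0 0.012 0 0" --pt "0 0.005 0 0" --pt "0 0 0 0"

```text
time: 9.1
tool_pos: [492.0, 308.1, 27.7]
tcp_rot: [-1.571, -0.002, -2.715]
contact_force: [-1.2, 0.3, -0.1]
grip_width: 27.6
```

Call:
arm_command --pt "0 0.002 0 0" --pt "0 0.001 0 0" --pt "0 0 0 0"

```text
time: 9.4
tool_pos: [492.7, 308.5, 25.9]
tcp_rot: [-1.571, 0.0, -2.715]
contact_force: [0.1, -0.0, -0.9]
grip_width: 27.7
```

Call:
arm_command --pt "0 0.001 0 0" --pt "0 0.001 0 0" --pt "0 0 0 0"

```text
time: 9.7
tool_pos: [492.4, 308.5, 23.6]
tcp_rot: [-1.571, -0.0, -2.715]
contact_force: [-0.3, -0.8, -1.5]
grip_width: 27.5
```

Call:
arm_command --pt "0 0.001 0 0" --pt "0 0 0 0"

```text
time: 9.9
tool_pos: [492.5, 308.5, 23.2]
tcp_rot: [-1.571, 0.0, -2.715]
contact_force: [-1.7, -1.2, 3.7]
grip_width: 27.4
```

Contact at 23.2 as expected. I release, opening only partway, and rise.

Call:
arm_command --pt "0 0 0 0" --pt "0 0 0 0" --pt "0 0 0 0" --pt "0 0 0 0" --pt "0 0 0 0" --claw 90

```text
time: 10.4
tool_pos: [492.5, 308.5, 22.6]
tcp_rot: [-1.571, -0.0, -2.715]
contact_force: [-0.0, 0.1, -0.6]
grip_width: 59.0
```

Call:
arm_command --pt "0 -0.015 0 0" --pt "0 -0.03 0 0" --pt "0 -0.035 0 0" --pt "0 -0.01 0 0" --pt "0 0 0 0"

```text
time: 10.9
tool_pos: [493.3, 308.9, 114.3]
tcp_rot: [-1.571, 0.004, -2.715]
contact_force: [-0.6, -0.3, -0.6]
grip_width: 59.7
```

```bash
python3 -c "
from h import *
s=vision.capture('side');go((680.5,100,113),(680.5,100,18))
print(fitbush(s,[495,309],3)); print(fitbush(s,[680,100],0)); save(s,'side4',(200,180,360,300),4)"
```

```text
t 10.95 pos [492.4 308.5 112.6] rot [-1.571e+00  1.000e-03 -2.715e+00] F [ 0.8 -0.2 -0.6] w 59.2
to (680.5, 100, 113) tool delta mm [-84.9  -0.3 267.6]
to (680.5, 100, 18) tool delta mm [ 0.1 95.  -0. ]
(array([495.2, 310.1]), array([-0.1, -0.7,  0.1,  0.7]))
(array([687.6, 227.8]), array([-5.4, -4.1,  5.4,  3.7]))
```

View pics/side4.png

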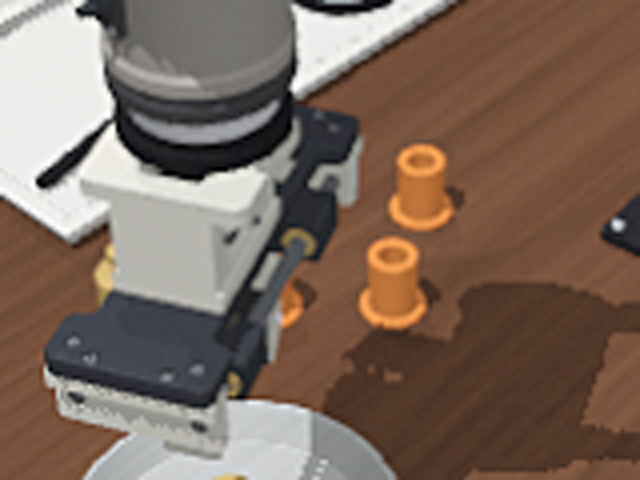

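The crop shows the dish bushing's top at (230,478) and the gripper clear of it. The outline fit says it stands at the dish centre. On to the other bushing.

Call:
arm_command --pt "-0.008 0 0.025 0" --pt "-0.013 0 0.04 0" --pt "-0.013 0 0.04 0" --pt "-0.013 0 0.04 0" --pt "-0.013 0 0.04 0"

```text
time: 11.45
tool_pos: [623.5, 163.5, 110.2]
tcp_rot: [-1.572, -0.004, -2.715]
contact_force: [0.0, 0.3, 0.4]
grip_width: 59.4
```

Call:
arm_command --pt "-0.013 0 0.04 0" --pt "-0.009 0.01 0.03 0" --pt "-0.003 0.02 0.013 0" --pt "0 0 0 0" --pt "0 0 0 0"

```text
time: 11.95
tool_pos: [679.4, 100.0, 80.6]
tcp_rot: [-1.573, -0.004, -2.715]
contact_force: [-0.1, 0.7, 0.5]
grip_width: 59.7
```

```bash
python3 -c "
from h import *
go((680.5,100,60),(680.5,100,19))"
```

```text
t 11.95 pos [679.4 100.   80.6] rot [-1.573 -0.004 -2.715] F [-0.1  0.7  0.5] w 59.7
to (680.5, 100, 60) tool delta mm [-1.1 20.6  0.5]
to (680.5, 100, 19) tool delta mm [-0.2 41.   0.1]
```

Call:
arm_command --pt "-0.001 0.02 0 0" --pt "0 0.02 0 0" --pt "0 0.015 0 0" --pt "0 0.006 0 0" --pt "0 0 0 0"

```text
time: 12.45
tool_pos: [681.1, 100.8, 21.1]
tcp_rot: [-1.571, -0.001, -2.714]
contact_force: [-0.2, 0.1, -0.2]
grip_width: 59.5
```

Call:
arm_command --pt "0 0 0 0" --pt "0 0 0 0" --pt "0 0 0 0" --pt "0 0 0 0" --pt "0 0 0 0" --claw 255

```text
time: 12.95
tool_pos: [681.9, 100.2, 22.2]
tcp_rot: [-1.571, 0.001, -2.715]
contact_force: [0.0, 0.6, 1.5]
grip_width: 27.6
```

```bash
python3 -c "
from h import *
go((680.5,100,60),(467,-43.5,60))"
```

```text
t 12.95 pos [681.9 100.2  22.2] rot [-1.571e+00  1.000e-03 -2.715e+00] F [0.  0.6 1.5] w 27.6
to (680.5, 100, 60) tool delta mm [  1.3 -37.8  -0.4]
to (467, -43.5, 60) tool delta mm [ 2.537e+02 -1.000e-01  4.230e+01]
```

Call:
arm_command --pt "0 -0.03 0 0" --pt "0 -0.035 0 0" --pt "0.02 -0.033 0.003 0" --pt "0.04 0 0.0065 0" --pt "0.04 0 0.0065 0"

```text
time: 13.45
tool_pos: [596.8, 43.8, 120.7]
tcp_rot: [-1.569, 0.002, -2.714]
contact_force: [-0.7, -0.6, -2.4]
grip_width: 27.8
```

Call:
arm_command --pt "0.04 0 0.0065 0" --pt "0.04 0 0.0065 0" --pt "0.04 0 0.0065 0" --pt "0.025 0 0.005 0" --pt "0.008 0 0.001 0"

```text
time: 13.95
tool_pos: [466.5, -43.3, 119.8]
tcp_rot: [-1.571, -0.001, -2.717]
contact_force: [0.0, 0.1, -1.1]
grip_width: 27.8
```

Call:
arm_command --pt "0 0 0 0" --pt "0 0 0 0"

```text
time: 14.15
tool_pos: [469.7, -42.2, 120.0]
tcp_rot: [-1.57, 0.001, -2.715]
contact_force: [0.2, 0.0, -2.8]
grip_width: 27.6
```

```bash
python3 -c "
from h import *
s=vision.capture('side');go((468.2,-43.0,100))
o=bot.get_obs()['tool_pos'];print(fitflange(s,o[:2],o[2]-22))
save(s,'side5',(330,140,430,260),5)"
```

```text
t 14.2 pos [469.8 -42.  119.8] rot [-1.570e+00  1.000e-03 -2.714e+00] F [ 0.1  0.3 -1.5] w 27.3
to (468.2, -43.0, 100) tool delta mm [ 1.9 19.8  0.3]
(array([468.6, -42.5]), array([ 0.1, -0.1,  0. ]), array([366.5, 383.5, 210.5]))
```

View pics/side5.png

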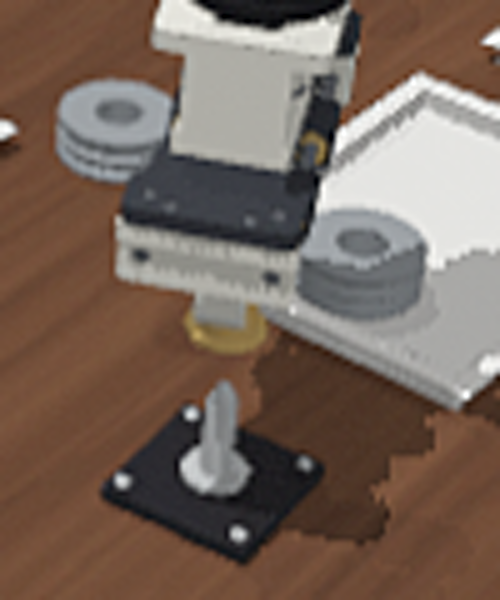

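The crop shows the second bushing's flange at (227,328), right above the pin tip at (223,385). The fit puts it about 1.5 mm off, so I correct that and lower.

Call:
arm_command --pt "0.0015 0.014 0.0005 0" --pt "0 0.014 0 0" --pt "0 0.006 0 0" --pt "0 0.003 0 0" --pt "0 0 0 0"

```text
time: 14.7
tool_pos: [467.8, -43.2, 82.5]
tcp_rot: [-1.571, -0.0, -2.714]
contact_force: [0.8, -0.6, -0.7]
grip_width: 27.5
```

Call:
arm_command --pt "0 0.001 0 0" --pt "0 0.001 0 0" --pt "0 0.001 0 0" --pt "0 0 0 0"

```text
time: 15.1
tool_pos: [467.4, -43.5, 79.8]
tcp_rot: [-1.571, 0.0, -2.715]
contact_force: [0.0, 0.4, -2.1]
grip_width: 27.9
```

Call:
arm_command --pt "0 0.001 0 0" --pt "0 0.001 0 0" --pt "0 0 0 0"

```text
time: 15.4
tool_pos: [467.3, -43.4, 77.6]
tcp_rot: [-1.571, -0.0, -2.715]
contact_force: [0.3, 0.3, -0.6]
grip_width: 27.7
```

Call:
arm_command --pt "0 0.001 0 0" --pt "0 0.001 0 0" --pt "0 0 0 0"

```text
time: 15.7
tool_pos: [467.3, -43.4, 75.6]
tcp_rot: [-1.571, -0.0, -2.715]
contact_force: [0.3, 0.4, -1.2]
grip_width: 27.8
```

Past the stop height with no force, so it's on the pin's full diameter. I continue in bounded steps.

Call:
arm_command --pt "0 0.002 0 0" --pt "0 0.002 0 0" --pt "0 0.002 0 0" --pt "0 0 0 0"

```text
time: 16.1
tool_pos: [467.2, -43.4, 69.4]
tcp_rot: [-1.571, -0.001, -2.715]
contact_force: [0.1, 0.4, -0.2]
grip_width: 27.6
```

Call:
arm_command --pt "0 0.003 0 0" --pt "0 0.003 0 0" --pt "0 0.003 0 0" --pt "0 0 0 0"

```text
time: 16.5
tool_pos: [467.1, -43.3, 60.2]
tcp_rot: [-1.571, -0.001, -2.715]
contact_force: [0.6, -0.1, -1.3]
grip_width: 27.4
```

Call:
arm_command --pt "0 0.005 0 0" --pt "0 0.005 0 0" --pt "0 0.005 0 0" --pt "0 0.003 0 0" --pt "0 0 0 0"

```text
time: 17.0
tool_pos: [467.1, -43.4, 42.1]
tcp_rot: [-1.571, -0.001, -2.715]
contact_force: [-0.7, -0.1, -0.8]
grip_width: 27.6
```

Call:
arm_command --pt "0 0.001 0 0" --pt "0 0.001 0 0" --pt "0 0 0 0"

```text
time: 17.3
tool_pos: [467.5, -43.4, 40.7]
tcp_rot: [-1.571, 0.0, -2.715]
contact_force: [0.6, 0.2, -0.5]
grip_width: 27.7
```

Call:
arm_command --pt "0 0.001 0 0" --pt "0 0.001 0 0" --pt "0 0 0 0"

```text
time: 17.6
tool_pos: [467.4, -43.4, 38.6]
tcp_rot: [-1.571, -0.0, -2.715]
contact_force: [-0.4, -0.1, -1.5]
grip_width: 27.4
```

Call:
arm_command --pt "0 0.001 0 0" --pt "0 0 0 0"

```text
time: 17.8
tool_pos: [467.5, -43.5, 38.1]
tcp_rot: [-1.571, 0.0, -2.715]
contact_force: [-0.7, 0.2, 4.4]
grip_width: 27.9
```

Call:
arm_command --pt "0 0.0005 0 0" --pt "0 0 0 0" --pt "0 0 0 0"

```text
time: 18.1
tool_pos: [467.5, -43.5, 38.1]
tcp_rot: [-1.57, 0.0, -2.715]
contact_force: [-2.1, 1.0, 10.0]
grip_width: 27.8
```

Seated on the collar with a 10 N push. I lift off and go to the kit tray.

Call:
arm_command --pt "0 0 0 0" --pt "0 -0.01 0 0" --pt "0 -0.025 0 0" --pt "0 -0.03 0 0" --pt "0 -0.015 0 0"

```text
time: 18.6
tool_pos: [468.4, -43.6, 119.7]
tcp_rot: [-1.569, 0.003, -2.715]
contact_force: [1.1, 0.1, -1.1]
grip_width: 27.8
```

Call:
arm_command --pt "0.007 0 0.02 0" --pt "0.014 0 0.037 0" --pt "0.014 0 0.037 0" --pt "0.014 0 0.037 0" --pt "0.014 0 0.037 0"

```text
time: 19.1
tool_pos: [479.6, -224.0, 117.6]
tcp_rot: [-1.57, 0.0, -2.715]
contact_force: [1.0, 0.2, -1.4]
grip_width: 27.7
```

Call:
arm_command --pt "0.014 0 0.037 0" --pt "0.014 0 0.037 0" --pt "0.014 0 0.035 0" --pt "0.006 0 0.018 0" --pt "0 0 0 0"

```text
time: 19.6
tool_pos: [488.2, -360.7, 117.2]
tcp_rot: [-1.569, 0.0, -2.718]
contact_force: [0.1, -0.5, -0.8]
grip_width: 27.5
```

```bash
python3 -c "
from h import *
s=vision.capture('top');go((488,-358,35),(488,-358,26))
save(s,'top2',(340,190,520,310),4)"
```

```text
t 19.65 pos [ 488.1 -358.7  117. ] rot [-1.571 -0.    -2.717] F [-0.5  0.2 -1.5] w 28.1
to (488, -358, 35) tool delta mm [-0.2 82.  -0.7]
to (488, -358, 26) tool delta mm [-0.  9.  0.]
```

View pics/top2.png

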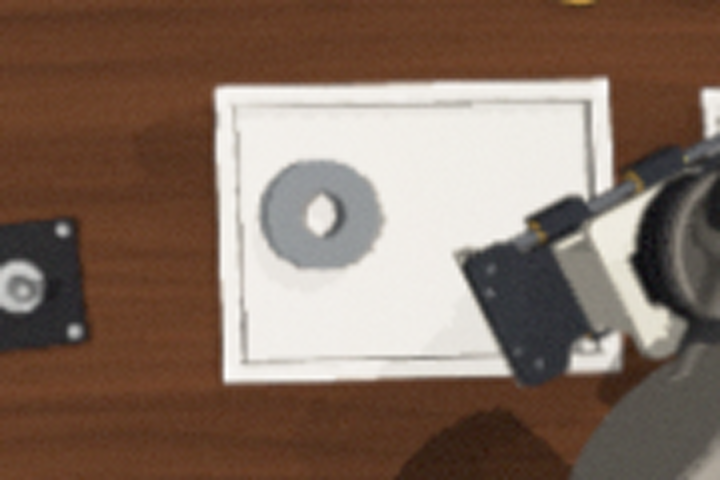

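The crop shows the tray with the wheel at (322,213) and a clear free half. The gripper body appears shifted by perspective. I shift 12 mm inward and lower.

Call:
arm_command --pt "-0.005 0.015 -0.011 0" --pt "0 0.03 0 0" --pt "0 0.025 0 0" --pt "0 0.013 0 0" --pt "0 0 0 0"

```text
time: 20.15
tool_pos: [487.7, -344.0, 32.7]
tcp_rot: [-1.575, -0.002, -2.714]
contact_force: [0.3, 0.8, -2.1]
grip_width: 27.8
```

Call:
arm_command --pt "0 0.002 0 0" --pt "0 0.001 0 0" --pt "0 0 0 0"

```text
time: 20.45
tool_pos: [489.0, -346.2, 32.3]
tcp_rot: [-1.569, 0.001, -2.715]
contact_force: [-0.3, -0.6, -0.6]
grip_width: 27.8
```

Call:
arm_command --pt "0 0.002 0 0" --pt "0 0.002 0 0" --pt "0 0.001 0 0" --pt "0 0 0 0"

```text
time: 20.85
tool_pos: [488.5, -345.9, 26.2]
tcp_rot: [-1.571, -0.0, -2.715]
contact_force: [1.2, -0.1, -1.8]
grip_width: 27.8
```

Call:
arm_command --pt "0 0.001 0 0" --pt "0 0 0 0"

```text
time: 21.05
tool_pos: [488.5, -345.9, 26.1]
tcp_rot: [-1.57, -0.0, -2.715]
contact_force: [-2.2, 1.5, 6.1]
grip_width: 27.6
```

Contact with the tray floor at the expected height. I release, wait, rise and inspect.

Call:
arm_command --pt "0 0 0 0" --pt "0 0 0 0" --pt "0 0 0 0" --pt "0 0 0 0" --pt "0 0 0 0" --claw 100

```text
time: 21.55
tool_pos: [488.5, -345.8, 25.1]
tcp_rot: [-1.571, -0.0, -2.715]
contact_force: [-0.2, -0.3, 0.2]
grip_width: 55.0
```

Call:
arm_command --pt "0 -0.01 0 0" --pt "0 -0.03 0 0" --pt "0 -0.04 0 0" --pt "0 -0.04 0 0" --pt "0 -0.02 0 0"

```text
time: 22.05
tool_pos: [489.6, -346.8, 170.0]
tcp_rot: [-1.565, 0.002, -2.715]
contact_force: [0.6, -0.4, -0.1]
grip_width: 55.3
```

Call:
arm_command --pt "0.03 0 0 0" --pt "0.04 0 0 0" --pt "0.04 0 0 0" --pt "0.03 0 0 0" --pt "0 0 0 0"

```text
time: 22.55
tool_pos: [358.2, -405.2, 166.1]
tcp_rot: [-1.57, -0.001, -2.719]
contact_force: [0.4, 0.5, -0.1]
grip_width: 55.6
```

```bash
python3 -c "
from h import *
c=vision.capture('top');s=vision.capture('side');go()
print(fitbush(s,[495,309],3),fitbush(c,[495,309],3)); print(fitbush(s,[488,-346],4),fitbush(c,[488,-346],4)); save(c,'top3',None,1.25)"
```

```text
t 22.65 pos [ 361.  -404.1  166. ] rot [-1.570e+00  1.000e-03 -2.716e+00] F [ 0.8 -0.4  0.7] w 55.9
(array([495.2, 310.1]), array([-0.1, -0.7,  0.1,  0.7])) (array([495.1, 309.2]), array([-0.2,  0. ,  0.2, -0. ]))
(array([ 488. , -347.4]), array([-0.5, -0.7,  0.5,  0.7])) (array([ 486.7, -346.6]), array([-0.2,  0.1,  0.2, -0.1]))
```

View pics/top3.png

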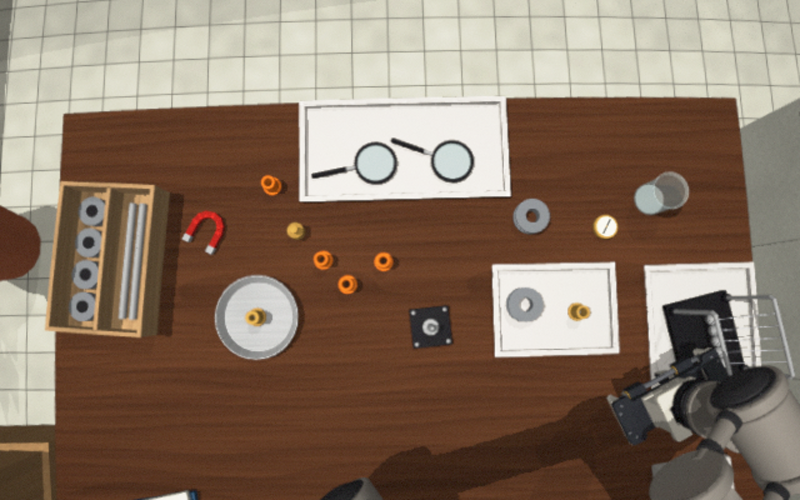

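The final picture shows one bushing upright in the dish at (256,317) and the other upright in the kit tray at (579,312). Everything else is where it was, and the arm is clear.

```bash
python3 -c "
from h import *
print(job.close_job())"
```

```text
the job is handed in; nothing more can be done
None
```

Both bushings were tried on the pin and put away where they belong, and the job is handed in at about 23 s; it reported no verdict.

- **First bushing (narrow bore):** it stopped on the taper with its underside about 57 mm above the table, at about 13 N of push. I stood it in the steel dish.
- **Second bushing (wide bore):** it slid down to the collar and seated with about 10 N. I stood it in the kit tray beside the wheel.

**Last checks:** outline fits in both cameras agreed to about 1.5 mm. They put the dish bushing at (495, 310), at the dish centre, and the tray bushing at (487, -347), inside the tray. Both matched a standing bushing to within 0.7 px. In the final top view the other things looked unmoved, and the arm was clear with no contact force.

Some outline fits failed while the arm or dish rim hid a bushing. I did not use those, and none of the final checks disagreed.

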